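Zero the bucket tally beside the basin

TASK

Zero the bucket tally on the ledge for the new day: with a fingertip, gently flick the edge of each of its two thumbwheels forward (top rolling away from the robot), click by click, until its red patch rests at the white pointers, and do not run past it. The tally is not to be lifted, tipped or shoved about, and the loose things standing about it on the ledge are left alone.

Things in the scene. Friction and masses are not known exactly. Their poses are not given: they have to be found in the camera images.
- tally: green steel bucket tally with a cast base standing loose on rubber feet, about 1.8 kg, case 110 (x) by 146 (y) by 74 mm high; origin: centre of its underside; z up, x = forward, the way the wheel tops roll (within 0.4 rad of straight away from the robot). Two ivory thumbwheels stand up through the lid, at y = +30 mm (left, tens) and y = -30 mm (right, units), tops 102 mm above the ledge
- tens_hub (a point): centre of the left (tens) wheel, on its level axle (along the tally's y, x = 0), 54 mm above the ledge; its axes turn with the wheel. Both wheels: 20 mm wide, 76 mm drum with ten thin ribs along y, 3.5 mm thick, standing 10 mm out (96 mm over the ribs). At rest the two top ribs stand 18 degrees before and behind the top: x = -15 and +15 mm, rib tips 100 mm above the ledge
- units_hub (a point): centre of the right (units) wheel, like the other, 54 mm above the ledge. Between the ribs of each wheel lie ten patches; one rests on top, in line with the white pointers painted on the lid beside the wheel. The patch at the pointers tells what is left: blue = 3 clicks short of red, green = 2, yellow = 1, red = zero; the six others are black
- tens (a joint): angle of the tens wheel (rad): 0 = red at the pointers, grows as the top rolls forward, one click = 0.628 (36 degrees); starts 1 to 3 clicks short (-1.885, -1.257, -0.628), rarely left half-way between two. A rib must be pushed with about 3 N; past half a click (the rib then on top) the wheel jumps on to the next rest by itself; let go sooner, it drops back
- units (a joint): angle of the units wheel (rad), same sense and clicks; starts 1 to 3 clicks short. A thick finger that stays low past the half-way point holds back the next rib, which comes up from behind: lift it clear and the wheel completes the click. A push of over about 8 N on a rib tips the tally
- bottle: clear glass bottle with a white cap, 64 mm across, 190 mm tall, loose; origin at the centre of its underside; leave alone
- soap_tray: pink soap tray, 85 by 125 mm, 24 mm high, loose, a cream soap bar in it; origin at the centre of its underside; leave alone
- soap: cream soap bar 52 by 80 by 22 mm lying in the pink tray; origin at the centre of its underside; leave alone
- scrubber: round orange silicone scrubber with a small knob, 72 mm across, 36 mm high, loose; origin at the centre of its underside; leave alone
- saucer: white ceramic saucer, 120 mm across, 18 mm high, loose; origin at the centre of its underside; leave alone
- tumbler: steel tumbler, 68 mm across, 85 mm tall, loose; origin at the centre of its underside; leave alone

How it is judged:
By the outcome, as a careful person would: the job done as asked, in the order asked, and still so for the second after the job is handed in, with the robot touching nothing.
It also fails if it takes over 51 s, if anything falls off the work surface, if the arm or the gripper's body presses on something with over 40 N, if the wrist force passes 120 N, or if a joint passes its speed limit or range.

ROBOT

A 7-joint arm with a two-finger parallel gripper is mounted at the origin on the work surface. World frame = base frame: x ahead of the robot, y to its left, z up, the work surface at z = 0. Lengths are in mm, angles in degrees, forces in N, time in s.
With the tool pointing down it reaches from about 400 to 850 mm from the base axis. Payload 10.4 kg.
Tool frame: the origin (TCP) lies on the centre line of the jaws, within the pads' length; the fingertips stand 22 mm ahead of it and the grasp point (between the pads) lies 3 mm ahead of it; z points along the fingers, x is the direction in which the jaws open and shut, and the axes are right-handed (so a half turn about z gives the same grasp; the last joint's range is limited). The gripper opens to 85 mm and grips with 20 to 120 N. Pads are 22 mm wide; open, the fingers measure 114 mm over their backs; the gripper's body (76 mm by 85 mm) begins 54 mm behind the grasp point. The pads swing forward as they close: fully open they stand 13 mm farther back than shut.
Start: joints at [-77.899, 19.034, -3.707, 83.658, 1.238, 77.344, -5.071], TCP at [144.782, 608.019, 253.338] pointing down, gripper open.
Joint ranges: [-148.97, 148.97], [-28.65, 121.19], [-84.17, 76.75], [9.2, 138.47], [-72.65, 252.65], [3.7, 117.97], [-149.18, 149.18]. Speed limits (degrees/s): [127.2, 127.2, 159.86, 159.86, 180, 180, 180].

INTERFACE

Orientations are given as a 3x3 rotation matrix whose columns are the frame's x, y, z axes.
In Python, from bench import bot, claw, solver, vision, readout gives the robot as it stands. Calls block until the motion is done:
- bot.move_pose(position, orientation): joint-space move of the TCP to a pose.
- bot.line_to(position, frame=None, vel=150, f_stop=None): straight line of the TCP; frame=None keeps the orientation; vel is the mean speed in mm/s. With f_stop (N) it stops when the force on the tool has changed by that much, and returns True; else False.
- bot.set_joints(angles): joint-space move.
- claw.open_gripper() and claw.gripper_close(strength=None): open the fingers fully, or close them until they stop; strength is the grip in N (None keeps the last).
- bot.wait(seconds).
- solver.inverse_kinematics(position, orientation): joint angles nearest the present ones, or None.
- vision.get_image(name): name is "side" or "top"; returns (picture, depth): 480x640x3 uint8, red, green, blue; 480x640 float32, mm along the optical axis (not along the pixel's ray), 0 where there is no reading.
- vision.calibration(name): a dict with "fx", "fy", "cx", "cy" (pixels), "xyz" and "orientation" of the camera in the world. Camera axes: x right, y down, z forward; pixel columns grow to the right and rows downward; lengths in mm; the calibration is good to about 2 mm. A picture is of the moment at which its call begins. calibration takes no time and is no camera call.
A pose or a line that the arm cannot do raises bot.IKError and nothing moves.
- bot.hand_in(): hands the job in, once; it reports no verdict.
Readings, each from a call of its own:
- readout.read_t(): time.
- readout.read_joint_positions(): joint angles.
- readout.read_qvel(): joint speeds.
- readout.read_joint_torque(): joint torques, N m.
- readout.read_eef_pos(): TCP position.
- readout.read_orientation(): TCP orientation.
- readout.read_wrist_force(): force on the tool from outside, world axes, zero at the start.
- readout.read_torque(): the same for the moment, N m.
- readout.read_width(): finger opening in mm.
Only numpy, scipy, OpenCV 4.12 (cv2) and the standard library are available. Lean on these libraries where they do the work, as an engineer would, in place of code of your own. Each camera call takes 0.05 s, during which the arm holds its last target.

## Working session

There is one attempt and no reset: what is moved stays moved. The work goes in short steps, each a Python script; the robot and the scene stay as the last script left them, time stands still between calls to the robot, and variables do not carry over. Pictures are saved under pics/ and viewed, and the job is handed in when it is done.

```bash
ls; mkdir -p pics; python3 - <<'E'
from bench import bot, claw, solver, vision, readout
import cv2
for n in("side","top"):
    p,d=vision.get_image(n); c=vision.calibration(n); print(n,c)
    cv2.imwrite(f"pics/{n}0.png",p[:,:,::-1]); import numpy as np; np.save(f"pics/{n}0.npy",d)
print(readout.read_t(),readout.read_orientation(),readout.read_width())
E
```

```text
pics
side {'fx': 484.5500514666315, 'fy': 484.5500514666315, 'cx': 325.1804465523644, 'cy': 231.46996688905048, 'xyz': array([193.39227265, 469.04198944, 753.20093537]), 'orientation': array([[-0.73960698, -0.49115609,  0.46015997],
       [-0.67303059,  0.54314855, -0.50201542],
       [-0.00336729, -0.68099584, -0.73227954]])}
top {'fx': 597.3111144115592, 'fy': 597.3111144115592, 'cx': 319.33836953525, 'cy': 245.69725039918254, 'xyz': array([ 503.87572197,   -9.2744468 , 1080.18488055]), 'orientation': array([[ 0.02129546, -0.99206572,  0.12390362],
       [-0.9997652 , -0.02063439,  0.00661629],
       [-0.00400712, -0.12401543, -0.9922722 ]])}
0.1 [[ 2.31632016e-01  9.72803432e-01 -3.03357829e-04]
 [ 9.72802571e-01 -2.31632214e-01 -1.29408018e-03]
 [-1.32915308e-03  4.64312399e-06 -9.99999117e-01]] 85.25738069950887
```

View pics/side0.png

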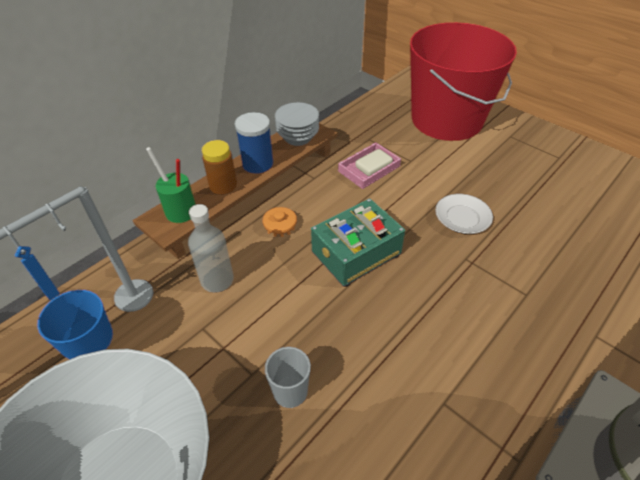

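View pics/top0.png

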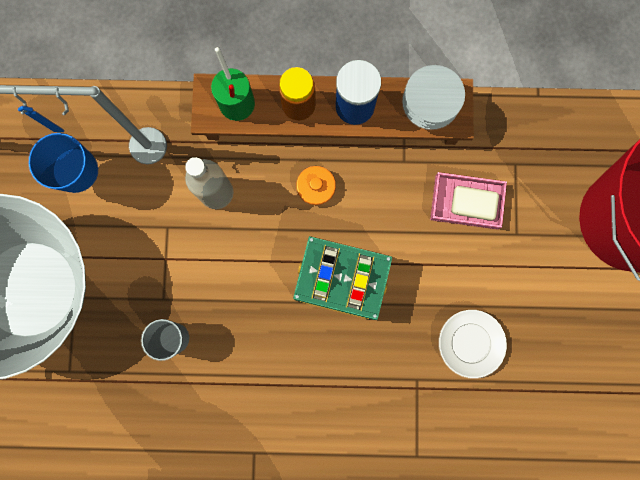

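```bash
python3 - <<'E'
import cv2,numpy as np
t=cv2.imread("pics/top0.png");s=cv2.imread("pics/side0.png")
cv2.imwrite("pics/topc0.png",cv2.resize(t[225:330,285:405],None,fx=5.5,fy=5.5,interpolation=cv2.INTER_CUBIC))
cv2.imwrite("pics/sidec0.png",cv2.resize(s[190:290,300:420],None,fx=5.5,fy=5.5,interpolation=cv2.INTER_CUBIC))
E
```

```text
(no output)
```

View pics/topc0.png

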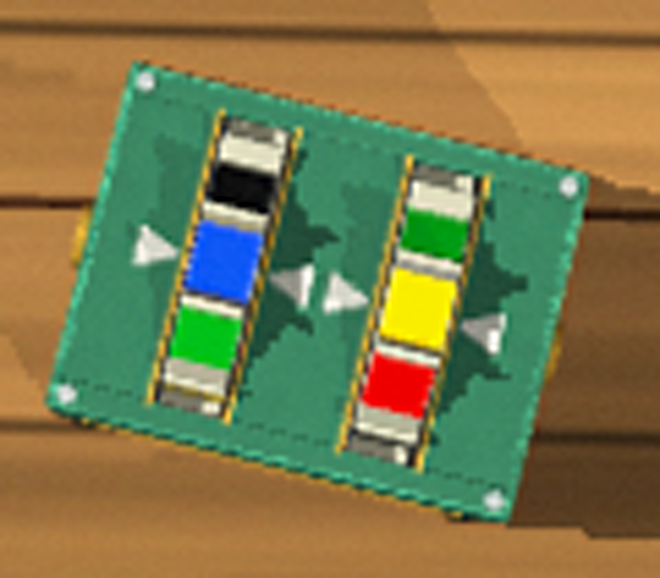

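View pics/sidec0.png

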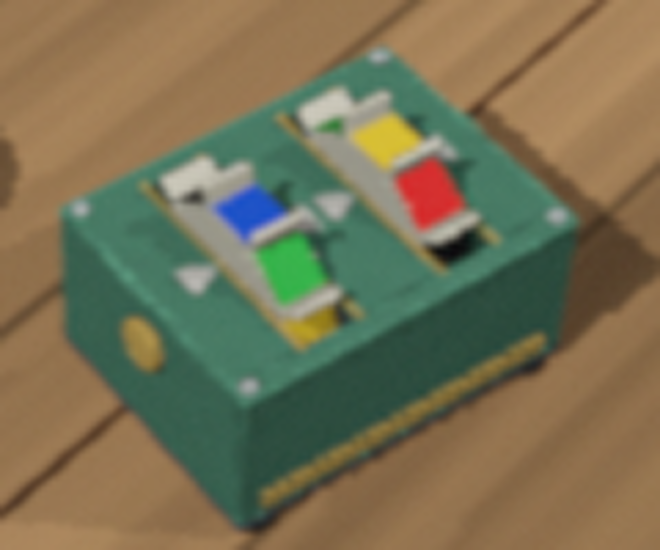

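```bash
cat > h.py <<'E'
import numpy as np,cv2
from bench import bot, claw, solver, vision, readout
def ray(n,uv):
    c=vision.calibration(n);d=np.array([(uv[0]-c['cx'])/c['fx'],(uv[1]-c['cy'])/c['fy'],1.])
    return np.array(c['xyz']),c['orientation']@d
def onz(n,uv,z):
    o,d=ray(n,uv);return o+d*(z-o[2])/d[2]
def tri(a,b):
    o1,d1=ray("top",a);o2,d2=ray("side",b)
    t=np.linalg.lstsq(np.c_[d1,-d2],o2-o1,rcond=None)[0]
    p,q=o1+d1*t[0],o2+d2*t[1];return (p+q)/2,np.linalg.norm(p-q)
def proj(n,p):
    c=vision.calibration(n);q=c['orientation'].T@(np.asarray(p)-c['xyz']);return np.array([c['fx']*q[0]/q[2]+c['cx'],c['fy']*q[1]/q[2]+c['cy']])
E
python3 - <<'E'
from h import *
np.set_printoptions(precision=1,suppress=True)
f=lambda u,v,o:(o[0]+(u+.5)/5.5-.5,o[1]+(v+.5)/5.5-.5)
T=[f(u,v,(285,225)) for u,v in[(137,65),(588,175),(508,522),(52,410)]] # FL,FR,RR,RL
# side: FL=(65,210), FR=(380,48), RR=(575,222), RL=(245,400)
S=[f(u,v,(300,190)) for u,v in[(65,210),(380,48),(575,222),(245,400)]]
P=[]
for a,b in zip(T,S):
    p,e=tri(a,b);P.append(p);print(p,e,onz("top",a,74),onz("side",b,74))
for n,L in(("top",T),("side",S)):
    Q=np.array([onz(n,a,74) for a in L]);fw=Q[0]+Q[1]-Q[2]-Q[3]
    print(n,Q.mean(0),np.degrees(np.arctan2(fw[1],fw[0])),np.linalg.norm(fw)/2)
    lf=Q[0]+Q[3]-Q[1]-Q[2];print(np.degrees(np.arctan2(-lf[0],lf[1])),np.linalg.norm(lf)/2)
# screws in top + pointers tri
for a,b in [((295,285),(337,205)),((155,245),(193,278))]: print(tri(f(*a,(285,225)),f(*b,(300,190))))
print(readout.read_joint_positions())
E
```

```text
[645.2  14.7  75.3] 0.7831997895248667 [645.1  14.5  74. ] [646.4  14.   74. ]
[ 614.7 -124.3   75.2] 2.537595338602568 [ 613.8 -125.1   74. ] [ 616.5 -124.6   74. ]
[ 508.5 -100.5   75.7] 2.976297350377661 [ 507.2 -101.5   74. ] [ 510.5 -101.1   74. ]
[539.6  38.8  78.8] 3.651141768212365 [538.2  38.   74. ] [543.6  36.7  74. ]
top [576.1 -43.5  74. ] -12.44267783847409 109.26627367024967
-12.580449167530206 142.96064903434385
side [579.3 -43.7  74. ] -12.478720402529802 106.96763510076352
-12.82694815740092 141.78664903375997
(array([572.9, -37.8,  89. ]), np.float64(9.567833042088226))
(array([590.2,   8.3,  75.4]), np.float64(2.187568570540389))
[-77.9  19.1  -3.7  83.7   1.2  77.3  -5.1]
```

```bash
python3 - <<'E'
from h import *
np.set_printoptions(precision=0,suppress=True,linewidth=200)
d=np.load("pics/top0.npy");c=vision.calibration("top")
v,u=np.mgrid[0:480,0:640]
P=np.stack([(u-c['cx'])/c['fx']*d,(v-c['cy'])/c['fy']*d,d],-1)@c['orientation'].T+c['xyz']
P[d==0]=0
for y0 in range(-150,600,50):
  print(y0,[int(max(P[...,2][(P[...,1]>=y0)&(P[...,1]<y0+50)&(P[...,0]>=x0)&(P[...,0]<x0+50)],default=-1)) for x0 in range(200,950,50)])
# drum-side rib check: points above 80 in tally frame
a=np.radians(-12.5);R=np.array([[np.cos(a),-np.sin(a)],[np.sin(a),np.cos(a)]])
L=(P[...,:2]-[577.5,-43.5])@R; z=P[...,2]
for y0 in(30,-30):
  m=(abs(L[...,1]-y0)<8)&(abs(L[...,0])<45)
  o=np.argsort(L[...,0][m]);print(np.c_[L[...,0][m][o],z[m][o]][::6].T)
m=(z>60)&(z<110)&(abs(L).max(-1)<100);print(L[m].min(0),L[m].max(0))
R3=np.array([[R[0,0],R[0,1],0],[R[1,0],R[1,1],0],[0,0,1]])@np.diag([1,-1,-1])
for s in(1,-1):
  p=np.array([577.5,-43.5,0])+np.r_[R@[12.6,30],200]
  print(solver.inverse_kinematics(p,R3@np.diag([s,s,1])))
E
```

```text
-150 [7, 6, 6, 6, 6, 6, 79, 79, 79, 8, 6, 6, 62, 128, 125]
-100 [5, 7, 6, 6, 6, 6, 91, 104, 86, 7, 6, 7, 171, 173, 175]
-50 [7, 7, 7, 7, 6, 7, 87, 106, 105, 7, 38, 37, 170, 173, 172]
0 [5, 6, 6, 6, 6, 7, 85, 85, 79, 7, 41, 39, 62, 162, 162]
50 [6, 6, 6, 6, 6, 6, 7, 6, 7, 7, 7, 6, 62, 162, 160]
100 [6, 6, 7, 6, 7, 8, 5, 7, 6, 6, 6, 5, 61, 201, 142]
150 [6, 7, 7, 7, 6, 7, 6, 7, 7, 5, 195, 139, 62, 159, 211]
200 [7, 7, 5, 6, 89, 90, 6, 6, 7, 6, 193, 7, 61, 61, 62]
250 [4, 6, 5, 5, 90, 90, 86, 8, 5, 6, 6, 13, 17, 6, 7]
300 [6, 6, 7, 6, 6, 6, 6, 6, 8, 6, 7, 16, 279, 12, 7]
350 [5, 5, 5, 6, 7, 128, 129, 129, 131, 6, 132, 251, 279, 6, 7]
400 [6, 9, 6, 7, 128, 127, 62, 81, 128, 129, 131, 253, 280, 7, 6]
450 [5, 6, 6, 6, 128, 63, 11, 11, 64, 129, 131, 133, 275, 6, 6]
500 [6, 6, 7, 5, 114, 36, 10, 10, 41, 128, 6, 5, 6, 6, 6]
550 [-1, 1, 3, 4, -1, 29, 11, 10, 44, 63, 7, 6, 7, 6, 6]
[[-45. -44. -43. -42. -40. -40. -39. -38. -37. -36. -35. -34. -33. -32. -31. -30. -29. -28. -27. -26. -25. -24. -23. -22. -21. -20. -19. -18. -17. -16. -15. -15. -13. -12. -11. -10.  -9.  -8.  -7.
   -6.  -5.  -4.  -
[... 889 characters left out ...]
 4.   5.   6.   7.   8.   9.  10.  11.  12.  13.  14.  15.  17.  18.  19.  20.  21.  23.  24.  25.  26.  27.  28.  29.  31.  32.  32.  33.  34.
   35.  36.  37.  42.  43.  44.]
 [ 57.  58.  59.  55.  59.  79.  57.  86.  81.  84.  83.  82.  82.  77.  80.  84.  84.  81.  86.  82.  82.  81.  86.  86.  90.  88.  88.  88.  91.  92.  99. 101. 100. 100.  94.  91.  95.  91.  95.
   93.  92.  91.  94.  93.  95.  93.  94.  94.  92.  90.  93.  97.  94.  94.  95.  94.  95.  98. 102. 102.  99.  88.  85.  89.  86.  85.  88.  87.  82.  84.  81.  80.  81.  82.  81.  78.  83.  82.
   83.  82.  84.  58.  55.  57.]]
[-56. -76.] [55. 78.]
[-38.  21.  44.  94. -15.  71.  -3.]
[ 48.  35. -71.  90.  34.  79. 142.]
```

```bash
cat >> h.py <<'E'
A=np.radians(-12.5);C,S_=np.cos(A),np.sin(A)
RT=np.array([[C,-S_,0],[S_,C,0],[0,0,1]])
R3=RT@np.diag([1,-1,-1])
ORG=np.array([577.5,-43.5,0])
HW=42.6; TIP=9.0
def at(face,y,ztip): # TCP for rear finger's front face at tally x=face
    return ORG+RT@np.array([face+HW,y,ztip+TIP])
def shot(tag):
    t,d=vision.get_image("top");s,_=vision.get_image("side")
    a=cv2.resize(t[200:350,260:460,::-1],None,fx=4,fy=4,interpolation=cv2.INTER_CUBIC)
    b=cv2.resize(s[140:290,280:480,::-1],None,fx=4,fy=4,interpolation=cv2.INTER_CUBIC)
    cv2.imwrite(f"pics/{tag}_t.png",a);cv2.imwrite(f"pics/{tag}_s.png",b);return d
E
python3 - <<'E'
from h import *
p=readout.read_eef_pos()
bot.line_to([p[0],p[1],380],vel=250)
bot.move_pose(at(-32,30,260),R3)
print(readout.read_t(),readout.read_joint_positions())
bot.line_to(at(-32,30,125),vel=120)
shot("a");print(readout.read_t(),readout.read_eef_pos(),at(-32,30,125),readout.read_wrist_force())
E
```

```text
3.5 [-40.00695612  18.19818822  46.56369702  89.31385388 -13.40637412
  78.27574291  -4.52569499]
4.875 [594.76009334 -16.5173293  134.71900638] [594.34192609 -16.50537969 134.        ] [ 0.87277617 -0.38118885  0.17627556]
```

View pics/a_t.png

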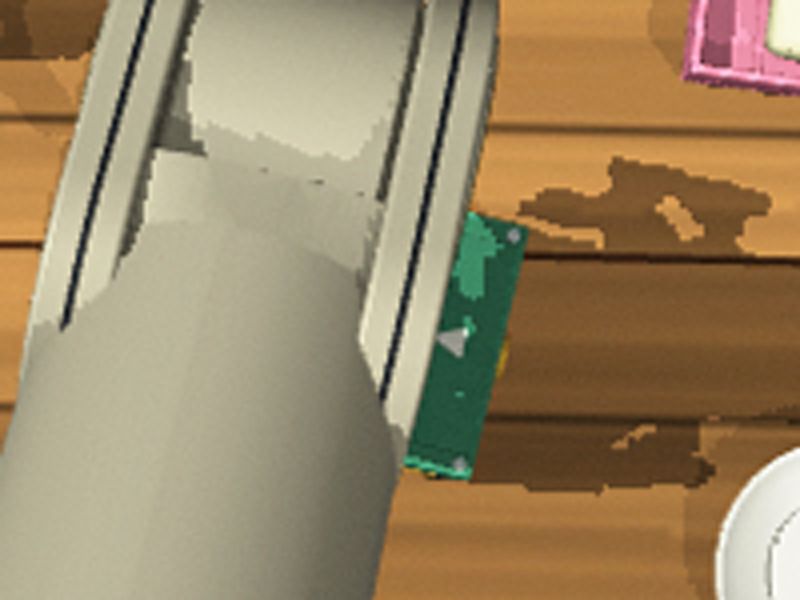

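View pics/a_s.png

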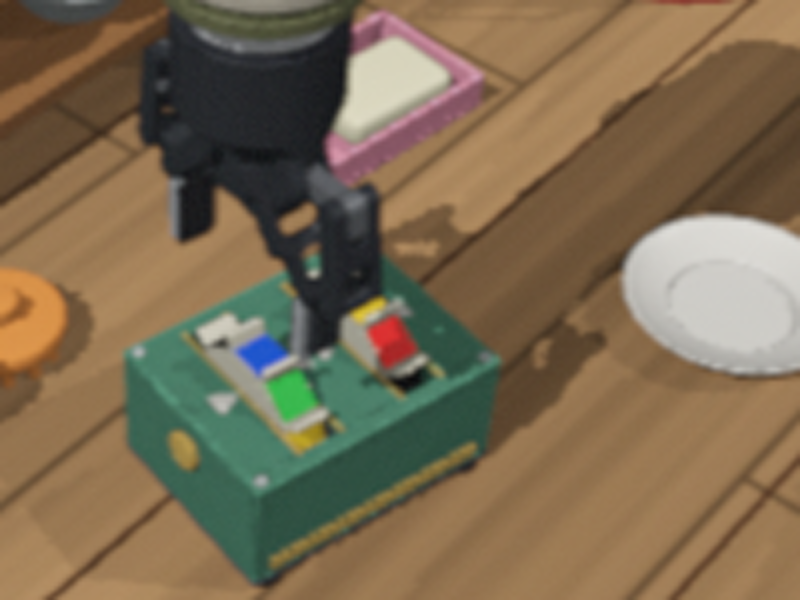

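```bash
python3 - <<'E'
from h import *
s=cv2.imread("pics/a_s.png")
p=readout.read_eef_pos();R=readout.read_orientation()
for dx in(-HW,-HW-14,HW):
  for dy in(-11,11):
    for tz in(9,):
      q=proj("side",p+R@[dx,dy,tz]);print(dx,dy,(q-[280,140])*4)
      cv2.circle(s,tuple(int(i) for i in (q-[280,140])*4+1.5),3,(255,0,255),1)
cv2.imwrite("pics/a_s2.png",cv2.resize(s[150:420,120:520],None,fx=2,fy=2))
E
```

```text
-42.6 -11 [288.03682431 358.14987946]
-42.6 11 [327.09275622 337.42809455]
-56.6 -11 [307.37463815 377.11604912]
-56.6 11 [346.59125662 356.01699401]
42.6 -11 [177.51993413 249.75696047]
42.6 11 [215.58967853 231.12661191]
```

View pics/a_s2.png

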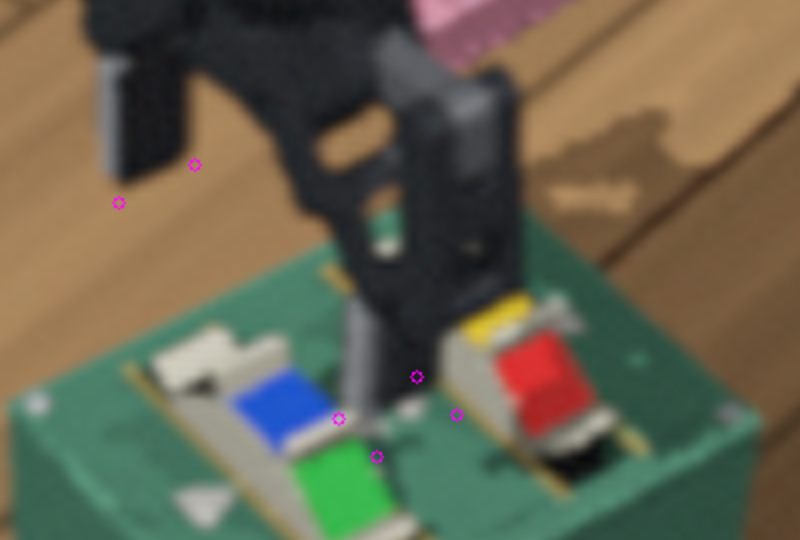

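```bash
python3 - <<'E'
from h import *
np.set_printoptions(precision=1,suppress=True,linewidth=200)
s,d=vision.get_image("side")
c=vision.calibration("side")
v,u=np.mgrid[0:480,0:640]
P=np.stack([(u-c['cx'])/c['fx']*d,(v-c['cy'])/c['fy']*d,d],-1)@c['orientation'].T+c['xyz']
p=readout.read_eef_pos();R=readout.read_orientation()
T=(P-p)@R
for sgn in(-1,1):
  m=(d>0)&(abs(T[...,0]-sgn*50)<16)&(abs(T[...,1])<20)&(T[...,2]>-30)&(T[...,2]<18)
  q=T[m];print(len(q))
  for z0 in range(-30,18,3):
    k=q[(q[:,2]>=z0)&(q[:,2]<z0+3)]
    if len(k):print(z0,len(k),np.percentile(k,5,axis=0)[:2],np.percentile(k,95,axis=0)[:2])
E
```

```text
140
-30 7 [-55.3  -9.3] [-41.4  -5.4]
-27 10 [-54.6 -10.2] [-42.1  -5.2]
-24 10 [-55.8 -10.3] [-43.6  -3.2]
-21 13 [-54.2 -10.8] [-44.   -4.8]
-18 15 [-55.7 -10.8] [-42.9   3.6]
-15 10 [-55.1  -8. ] [-47.    5.8]
-12 18 [-55.3  -9.8] [-43.9   5.2]
-9 17 [-55.7 -10.6] [-44.4   6.2]
-6 13 [-55.3  -9.5] [-46.1   6.2]
-3 9 [-54.9  -9.5] [-43.8   2.9]
0 10 [-52.9 -10.4] [-43.3   1. ]
3 6 [-50.4 -10.2] [-44.3  -4.8]
6 2 [-47.7  -7.5] [-46.9  -4.1]
186
-30 17 [43.2 -8. ] [49.1  7.2]
-27 18 [ 43.9 -10. ] [49.4  8.8]
-24 12 [ 43.6 -10.6] [46.8  8.4]
-21 18 [43.8 -9.9] [50.4 10.8]
-18 17 [ 43.2 -10.3] [57.2  9.6]
-15 14 [ 43. -10.] [56.5 10.1]
-12 14 [42.2 -8.6] [47.1 12.4]
-9 14 [43.1 -8.8] [46.7  9.9]
-6 18 [42.4 -9.6] [58.2  9.8]
-3 11 [ 43.6 -10.2] [48.2 10.9]
0 14 [43.7 -9.9] [46.7  6.4]
3 11 [43.4 -5.4] [46.7 10.8]
6 8 [43.2 -7. ] [45.9  9.1]
```

```bash
sed -i 's/^HW=.*/HW=43.0; TIP=7.8/' h.py; cat >> h.py <<'E'
def click(y,end=2.0,z=95.3,f=6.5):
    bot.line_to(at(-26,y,z),vel=70)
    w0=readout.read_wrist_force()
    st=bot.line_to(at(end,y,z),vel=25,f_stop=f)
    print("stop",st,"face",(RT.T@(readout.read_eef_pos()-ORG))[0]-HW,(readout.read_eef_pos())[2],readout.read_wrist_force()-w0)
    p=readout.read_eef_pos()
    bot.line_to([p[0],p[1],at(0,0,112)[2]],vel=60)
E
python3 - <<'E'
from h import *
click(30)
p=readout.read_eef_pos();
shot("b");print(readout.read_t(),readout.read_wrist_force())
E
```

```text
stop False face 1.9572191973180821 103.1354156661481 [-0.86885545 -0.59150981  0.26110186]
7.3167 [-0.01020301  0.14136666  0.21369298]
```

View pics/b_s.png

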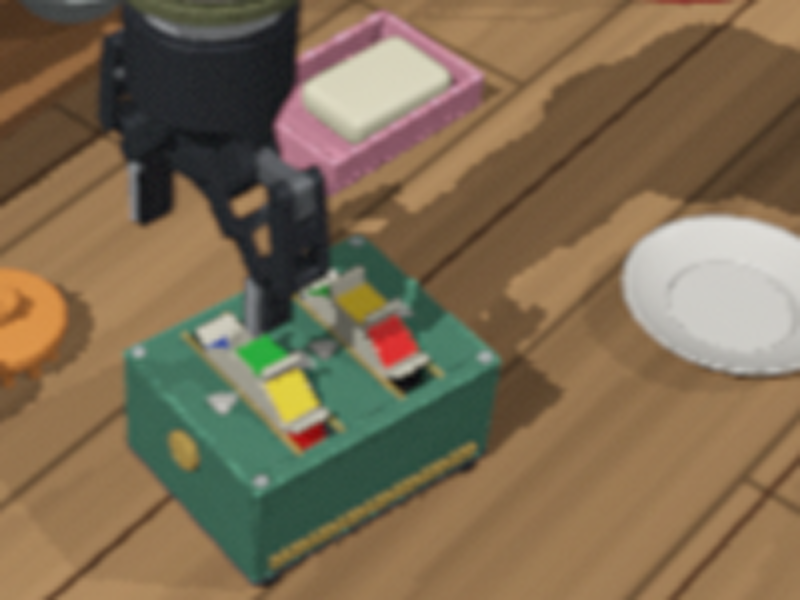

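The tens wheel now shows green at the pointers (265,352). The case corners haven't moved: (260,480), (497,357). Next click.

```bash
python3 - <<'E'
from h import *
bot.line_to(at(-30,30,112),vel=100)
click(30)
shot("c");print(readout.read_t(),readout.read_wrist_force())
E
```

```text
stop False face 1.9481412655657522 103.11544288826944 [ 0.88743405 -0.57130755  0.66300322]
9.9667 [ 0.16894444  0.50906177 -0.88939575]
```

View pics/c_s.png

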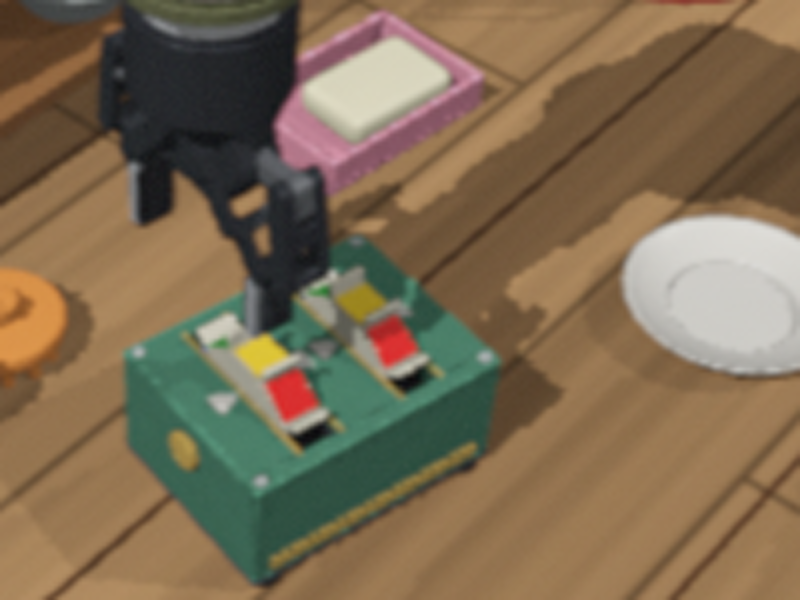

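Tens shows yellow at the pointers (262,352), with red behind it at (293,395). The case is still in place. It needs one more click.

```bash
python3 - <<'E'
from h import *
bot.line_to(at(-30,30,112),vel=100)
click(30)
shot("d");print(readout.read_t(),readout.read_wrist_force())
E
```

```text
stop False face 1.9124536174632354 103.08143927661615 [-0.76043675 -0.15988576  0.42580428]
12.6167 [-1.41941664  0.21836945  0.30712381]
```

View pics/d_s.png

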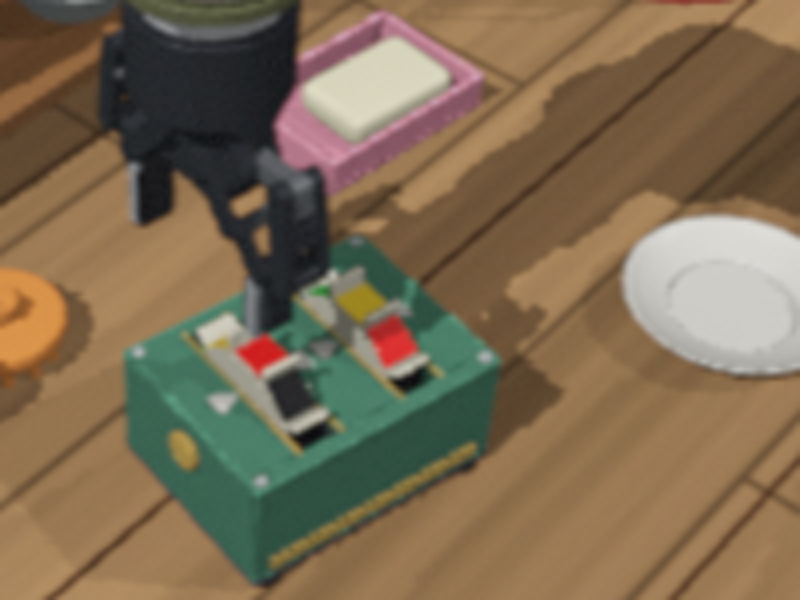

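Tens is at red (262,352). I'll move to the units wheel, still on yellow, staying high over the tens wheel.

```bash
python3 - <<'E'
from h import *
bot.line_to(at(2,30,125),vel=80)
bot.line_to(at(-30,-30,125),vel=100)
click(-30)
shot("e");print(readout.read_t(),readout.read_wrist_force())
E
```

```text
stop False face 1.9315849942664656 103.10887880462231 [ 0.66046334  0.69379704 -0.19319726]
16.1333 [0.18493791 0.54452462 0.22528591]
```

View pics/e_s.png

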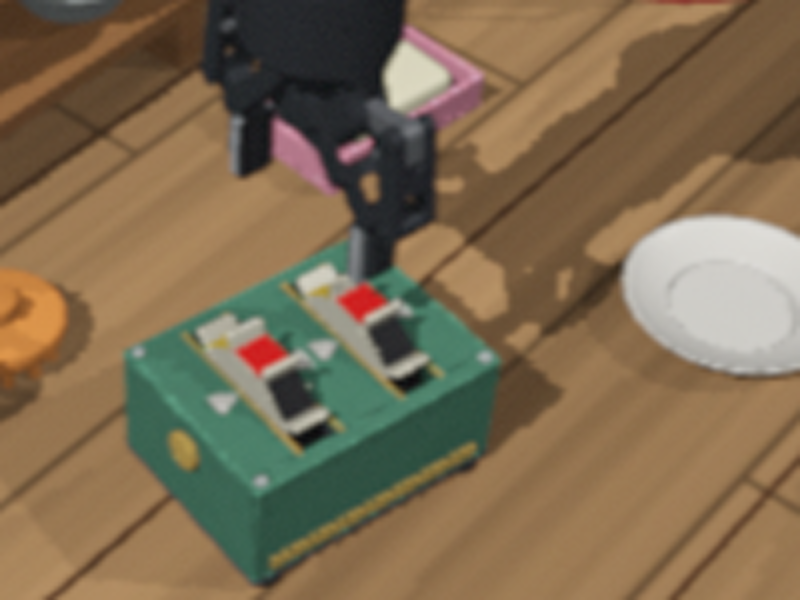

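Both wheels now show red at the pointers: (262,352) and (362,300). I'll raise the arm, move it out of the top view and check again before handing in.

```bash
python3 - <<'E'
from h import *
p=readout.read_eef_pos()
bot.line_to([p[0],p[1],300],vel=150)
bot.line_to([430,-250,300],vel=200)
shot("f");print(readout.read_t())
E
```

```text
18.9833
```

View pics/f_t.png

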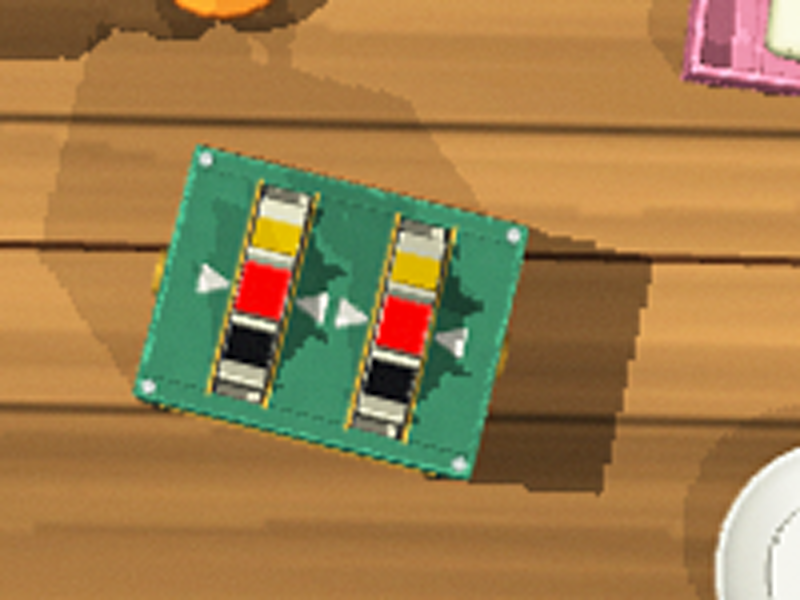

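View pics/f_s.png

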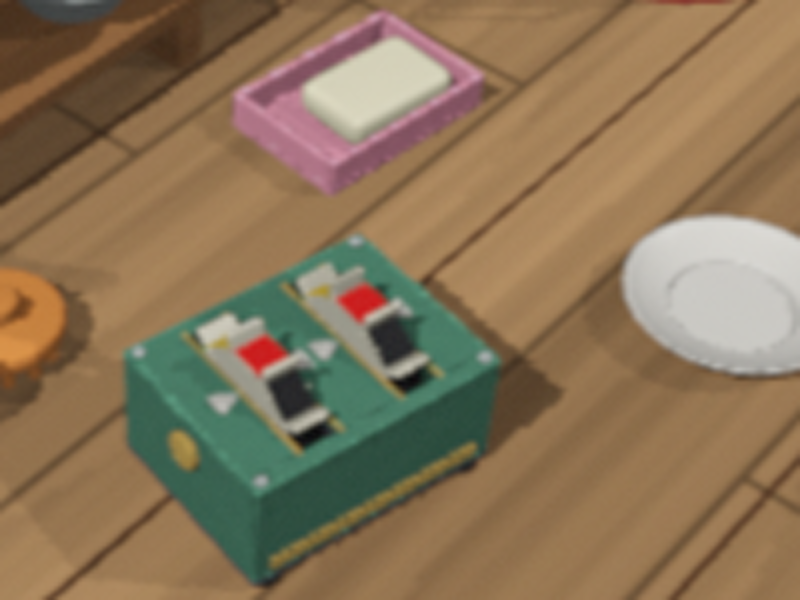

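Top view: the red patches at (263,290) and (404,325) are in line with the white pointers. The tally hasn't moved.

```bash
python3 -c "
from h import *
bot.wait(0.3);bot.hand_in();print(readout.read_t())"
```

```text
the job is handed in; nothing more can be done
the job is handed in; nothing more can be done
```

The tally is zeroed and the job is handed in. Using the rear finger of the open gripper, I flicked the tens wheel three clicks (blue, green, yellow, red) and the units wheel one click (yellow to red).

**Wheels:** I checked after every click. The last top and side pictures show both red patches at the white pointers, with neither wheel run past.

**Tally and loose things:** In those pictures the tally has not visibly moved. The soap tray, soap and saucer, and the part of the scrubber in view, look untouched. The bottle and tumbler were outside those last pictures, so I did not recheck them; the arm was raised well above their height when it passed that side of the ledge.

**Forces and time:** No push reached the 6.5 N force stop I set. The arm was clear of everything at about 19 s.

**Disagreements:**
- The two cameras put the tally about 3 mm apart in x, so I used a value between them. The rib positions in the top depth picture agreed with it.
- The fingertip measured 1 to 2 mm shorter than the gripper data gives for open fingers, and I allowed for that.

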